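Clamp a waveguide module with a tapped wedge

ROBOT

A 7-joint arm with a two-finger parallel gripper is mounted at the origin on a cart in front of the work surface, level with it; the furniture and walls round the work are solid. World frame = base frame: x ahead of the robot, y to its left, z up, the work surface at z = 0. Lengths are in m, angles in rad, forces in N, time in s.
With the tool pointing down it reaches from about 0.425 to 0.875 m from the base axis. Payload 4.7 kg.
Tool frame: the origin (TCP) lies at the very end of the fingers, on their centre line; the grasp point (between the pads) lies 19 mm behind it (r.hold_point_z is the distance from the TCP to the grasp point, in m); z points along the fingers, y is the line along which they close (so a half turn about z gives the same grasp; the last joint's range is limited). The gripper opens to 87 mm and grips with 3 to 60 N. Pads are 19 mm wide; open, the fingers measure 117 mm over their backs; the gripper's body (75 mm by 190 mm) begins 51 mm behind the grasp point.
Start: joints at [-1.199, 0.321, -0.07, 1.45, 0.023, 1.371, -0.057], TCP at [0.228, 0.609, 0.223] pointing down, gripper open.
Joint ranges: [-2.86, 2.86], [-0.3, 2.09], [-1.38, 1.24], [0.06, 2.45], [-1.56, 4.7], [0.09, 2.05], [-2.69, 2.69]. Speed limits (rad/s): [2.57, 2.57, 3.14, 3.14, 3.14, 3.14, 3.14].

INTERFACE

Orientations are given as a 3x3 rotation matrix whose columns are the frame's x, y, z axes.
In Python, from station import r, optics, ticket, sensors gives the robot as it stands. Calls block until the motion is done:
- r.movep(position, orientation): joint-space move of the TCP to a pose.
- r.move_l(position, rotation=None, max_speed=0.15): straight line of the TCP; rotation=None keeps the orientation; max_speed is the mean speed in m/s.
- r.set_joints(angles): joint-space move.
- r.grip(opening, grasp_force=None): finger opening in m; grasp_force is the grip in N (None keeps the last); returns when the fingers have stopped.
- r.pause(seconds).
- r.inverse_kinematics(position, orientation): joint angles nearest the present ones, or None.
- optics.capture(name): name is "scene" or "top" or "wrist"; returns (picture, depth): 480x640x3 uint8, red, green, blue; 480x640 float32, m along the optical axis (not along the pixel's ray), 0 where there is no reading.
- optics.camera_info(name): a dict with "K" (3x3 intrinsics, pixels), "position" and "orientation" of the camera in the world. Camera axes: x right, y down, z forward; pixel columns grow to the right and rows downward; lengths in m; the calibration is good to about 2 mm. The wrist camera is an equidistant fisheye: a pixel r from the principal point sees the ray r / f radians off the axis. A picture is of the moment at which its call begins: read the wrist's pose just before it. camera_info takes no time and is no camera call; for the wrist camera it gives the pose at the moment of the call.
A pose or a line that the arm cannot do raises r.PlanningError and nothing moves.
- ticket.finish_job(): hands the job in; it is judged then, once.
Trained networks look in the newest picture that a camera, given by its name, has taken for a name from the list of things; names that differ only in an ending like _2 or _b are one class to them, and where a whole thing is asked for, a point or a joint stands for the part that bears it (a point fixed in the world has none). Each returns a list of dicts, best first, with "score" (0 to 1); they miss things now and then, are a little off and sometimes report something else, mostly with a low value. They report only what shows in the picture. A call takes as long as a camera call.
- optics.search_frame(thing, camera): "extent" ([left, top, right, bottom] in pixels, round what is visible of it).
Readings, each from a call of its own:
- sensors.current_time(): time.
- sensors.current_joints(): joint angles.
- sensors.current_qvel(): joint speeds.
- sensors.current_effort(): joint torques, N m.
- sensors.current_tcp_pos(): TCP position.
- sensors.current_tool_rot(): TCP orientation.
- sensors.current_wrist_force(): force on the tool from outside, world axes, zero at the start.
- sensors.current_torque(): the same for the moment, N m.
- sensors.current_finger_gap(): finger opening in m.
- sensors.current_gripper_force(): force on a finger pad.
Only numpy, scipy, OpenCV 4.12 (cv2) and the standard library are available. Lean on these libraries where they do the work, as an engineer would, in place of code of your own. Each camera call takes 0.05 s, during which the arm holds its last target. There are 200 camera calls.

TASK

The gold waveguide module stands connector-up on the bed of the wedge clamp, short of its end stop. Push it along the bed, without lifting it, until it butts against the stop; then take the mallet and tap the wooden wedge in with separate blows, until one more blow no longer moves it and the blue jaw holds the module fast, and stand the mallet back upright on its black mat. Strike the wedge with the mallet only, keep the mallet off the gold module, and leave the solder spool, the attenuator and the torque wrench where they lie.

Things in the scene. Friction and masses are not known exactly. Their poses are not given: they have to be found in the camera images.
- clamp: wedge clamp, fixed: aluminium bed 116 x 146 mm, 8 mm thick, carrying dark steel blocks that rise to 32 mm above the bench (two thin steel keepers over the wedge to 37 mm). Origin: on the bench under the clamp's middle. Its y axis is the driving direction: module and wedge both move toward +y; x goes across, away from the robot; z up. The bed covers x -58..58, y -62..84 mm
- stop_face (a point): middle of the end stop's face, which looks to the clamp's -y: at x 25, y 70 mm in the clamp's frame, 20 mm above the bench. The stop is a steel block 48 mm wide; its axes are the clamp's
- fence_face (a point): middle of the fence's face, which looks to the clamp's -x: at x 42, y 25 mm in the clamp's frame. The fence is a steel block 12 mm thick and 90 mm long (y -20..70 mm)
- module_mid (a point): centre of the gold module, a block 34 mm wide (x), 84 mm long (y), 42 mm high (z), 0.2 to 0.4 kg, a black connector standing 14 mm up on its top. It slides on the bed, so the centre is 29 mm above the bench. It starts 20 to 42 mm short of the stop, loose between jaw and fence with 3 to 5 mm of play; butted on the stop, its centre lies at y 28 mm in the clamp's frame
- module: the same gold module as a body (its own frame is turned: its x axis points down; use module_mid for its place)
- wedge: wooden wedge, 110 mm long, 24 mm high, 25 mm thick at the butt, 7 mm at the tip. Origin: centre of its butt face, which looks to the clamp's -y and is 20 mm above the bench; y points to the tip. Captive: slides only along the clamp's y. Starts with the butt at y -90..-82, x -23 mm in the clamp's frame; rubs with 8 N, self-locking; stops with the butt near y -60 mm; 14 to 20 N set it tight
- jaw: blue sliding jaw with a steel face, 75 mm long, 24 mm high; the wedge pushes it along the clamp's +x by 1/6 of its own travel, pinching the module against the fence. Origin: on its front face at bed level
- mallet_grip (a point): point on the mallet's handle, 70 mm above the underside of its head. The mallet (about 0.24 kg) stands on its head, handle up. Head: 36 mm wide (x), 60 mm long (y), 36 mm high, red with white striking faces at both ends of y. Handle: wooden bar 20 mm (x) by 22 mm (y), from the head's top to 112 mm above its underside. z up the handle
- mallet: the mallet, 112 mm tall overall; origin at the middle of the underside of its head, axes as at mallet_grip
- mat: black rubber mat for the mallet, 84 mm (x) x 120 mm (y), 4 mm thick, fixed; origin under its middle, on the bench
- solder_spool: solder spool with black flanges, 54 mm across, 40 mm high, a bystander; origin at the middle of its underside
- attenuator: black finned coaxial attenuator, 58 mm long and 20 mm thick, a bystander; origin at the middle of its underside
- torque_wrench: small wrench with a blue handle, 147 mm long, a bystander; origin at the middle of its underside
- parts_case: open blue parts case, fixed, an obstacle between mat and clamp: 142 mm (x) x 206 mm (y), 47 mm high, its clear lid standing open over the far half, leaning toward the robot, up to 170 mm above the bench; carry the mallet over it or round its near left side. Origin: on the bench under the case's middle
- board_vice: blue board vice, fixed, just in front of the clamp: 80 mm (x) x 198 mm (y), 60 mm high. Origin: on the bench under its middle

How it is judged:
By the outcome, as a careful person would: the job done as asked, in the order asked, and still so for the second after the job is handed in, with the robot touching nothing.
It also fails if it takes over 67 s, if anything falls off the work surface, if the arm or the gripper's body presses on something with over 40 N, if the wrist force passes 120 N, or if a joint passes its speed limit or range.

## Working session

There is one attempt and no reset: what is moved stays moved. The work goes in short steps, each a Python script; the robot and the scene stay as the last script left them, time stands still between calls to the robot, and variables do not carry over. Pictures are saved under pics/ and viewed, at most 10 in all, crops included, and the job is handed in when it is done.

```bash
ls; mkdir -p pics
python3 - <<'E'
from station import r, optics, ticket, sensors
import cv2,numpy as np
print(sensors.current_time())
for c in ["top","scene"]:
    p,d=optics.capture(c); cv2.imwrite(f"pics/{c}0.png",p[:,:,::-1]); np.savez(f"{c}0.npz",p=p,d=d)
    i=optics.camera_info(c); print(c,i)
    for t in ["clamp","module","wedge","jaw","mallet","mat","parts_case","board_vice","solder_spool","attenuator","torque_wrench"]:
        print(t,[(np.round(x["extent"]).tolist(),round(x["score"],2)) for x in optics.search_frame(t,c)[:2]])
print(sensors.current_time())
E
```

```text
pics
0.0
top {'K': array([[517.96436901,   0.        , 322.29536888],
       [  0.        , 517.96436901, 239.51282709],
       [  0.        ,   0.        ,   1.        ]]), 'position': array([ 0.3807829 , -0.02901756,  1.24180725]), 'orientation': array([[ 0.00404765, -0.98155245,  0.1911502 ],
       [-0.9999878 , -0.0034318 ,  0.00355277],
       [-0.00283124, -0.19116225, -0.98155437]])}
clamp [([219.0, 203.0, 286.0, 258.0], 0.56)]
module [([236.0, 210.0, 272.0, 226.0], 0.76)]
wedge [([248.0, 233.0, 286.0, 246.0], 0.54)]
jaw [([228.0, 226.0, 261.0, 240.0], 0.56)]
mallet [([416.0, 322.0, 445.0, 340.0], 0.67)]
mat [([401.0, 310.0, 453.0, 350.0], 0.83)]
parts_case []
board_vice []
solder_spool [([306.0, 317.0, 329.0, 344.0], 0.96)]
attenuator [([306.0, 196.0, 314.0, 221.0], 0.71), ([218.0, 203.0, 286.0, 251.0], 0.52)]
torque_wrench [([227.0, 176.0, 286.0, 188.0], 0.88), ([231.0, 206.0, 274.0, 225.0], 0.57)]
scene {'K': array([[483.43891769,   0.        , 323.80093009],
       [  0.        , 483.43891769, 243.79837889],
       [  0.        ,   0.        ,   1.        ]]), 'position': array([-0.13114711, -0.62472334,  0.78852485]), 'orientation': array([[ 0.65054673, -0.4609883 ,  0.60355508],
       [-0.75920378, -0.37384817,  0.53277309],
       [-0.0199642 , -0.80481509, -0.59318977]])}
clamp [([267.0, 214.0, 329.0, 254.0], 0.59)]
module [([294.0, 214.0, 329.0, 243.0], 0.68)]
wedge [([291.0, 229.0, 320.0, 255.0], 0.78)]
jaw [([282.0, 224.0, 304.0, 236.0], 0.46)]
mallet [([352.0, 325.0, 388.0, 375.0], 0.63)]
mat [([338.0, 340.0, 406.0, 398.0], 0.7)]
parts_case []
board_vice []
solder_spool [([266.0, 291.0, 291.0, 318.0], 0.75)]
attenuator [([351.0, 324.0, 389.0, 378.0], 0.73), ([346.0, 239.0, 361.0, 250.0], 0.57)]
torque_wrench [([312.0, 210.0, 353.0, 226.0], 0.82), ([264.0, 210.0, 332.0, 252.0], 0.53)]
1.2
```

Run:
```python
import cv2
p=cv2.imread("pics/top0.png"); cv2.imwrite("pics/top0c.png",cv2.resize(p[160:370,195:475],None,fx=2.8,fy=2.8,interpolation=cv2.INTER_CUBIC))
p=cv2.imread("pics/scene0.png"); cv2.imwrite("pics/scene0c.png",cv2.resize(p[180:420,220:480],None,fx=2.5,fy=2.5,interpolation=cv2.INTER_CUBIC))
```

```text
(no output)
```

View pics/top0c.png

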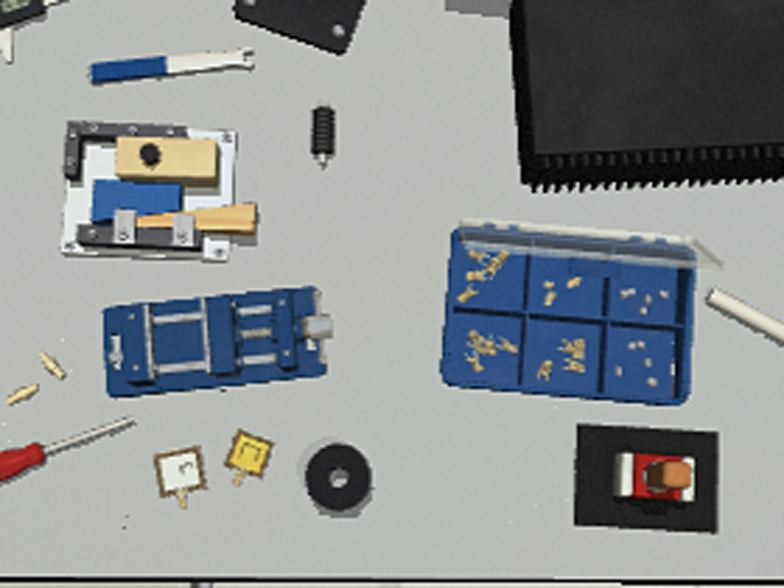

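View pics/scene0c.png

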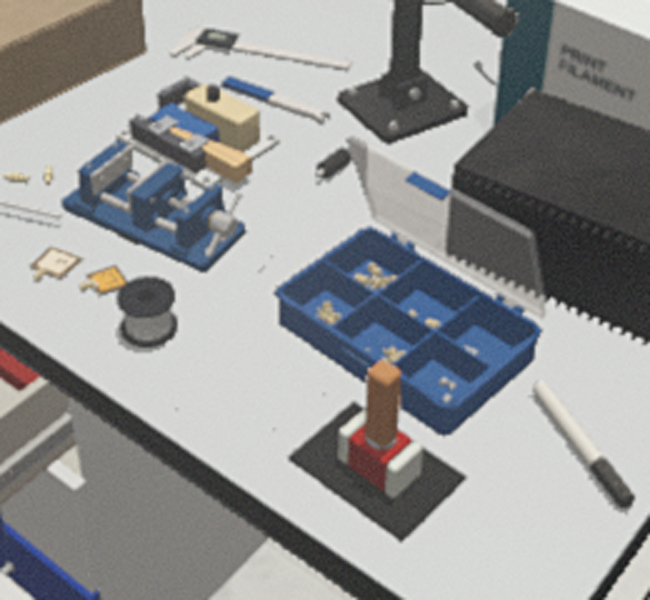

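```bash
cat > h.py <<'E'
import numpy as np, cv2
from station import r, optics, ticket, sensors
def ray(uv,i,fish=False):
    K=i["K"]; v=np.array([(uv[0]-K[0,2])/K[0,0],(uv[1]-K[1,2])/K[1,1],1.])
    if fish:
        a=np.hypot(v[0],v[1]); v=np.array([v[0]/a*np.sin(a),v[1]/a*np.sin(a),np.cos(a)]) if a>1e-9 else np.array([0,0,1.])
    return i["orientation"]@v
def onplane(uv,i,z,fish=False):
    d=ray(uv,i,fish); p=i["position"]; return (p+d*(z-p[2])/d[2])[:2]
def proj(P,i,fish=False):
    c=i["orientation"].T@(np.asarray(P,float)-i["position"]); K=i["K"]
    if fish:
        t=np.arctan2(np.hypot(c[0],c[1]),c[2]); n=np.hypot(c[0],c[1])+1e-12; x=c[:2]/n*t
    else: x=c[:2]/c[2]
    return np.array([K[0,0]*x[0]+K[0,2],K[1,1]*x[1]+K[1,2]])
def down(yaw):  # tool z down, tool y axis at angle yaw in world
    y=np.array([np.cos(yaw),np.sin(yaw),0]); z=np.array([0,0,-1.]); return np.c_[np.cross(y,z),y,z]
E
python3 - <<'E'
from h import *
i=optics.camera_info("top"); D=np.load("top0.npz"); p=D["p"];d=D["d"]
c=lambda u,v:(u/2.8+195-.3,v/2.8+160-.3)
def show(n,pts,z):
    for q in pts: print(n,np.round(onplane(c(*q),i,z),4))
show("bed UR,LR,LL",[(238,130),(230,262),(60,255)],.008)
show("stop UL top",[(68,122)],.032)
show("module top c",[(117,136),(217,140),(216,186),(116,177)],.05)
show("mat",[(577,424),(718,433),(717,534),(574,525)],.004)
show("mallet handle top",[(650,460),(692,460),(690,488),(650,488)],.112)
show("wedge butt top",[(257,204),(257,231)],.032)
show("case",[(452,222),(694,265),(690,405),(442,384)],.047)
show("vice",[(103,310),(315,287),(328,375),(108,397)],.03)
show("spool",[(339,478)],.04); show("wrench",[(90,70),(253,57)],.01)
hsv=cv2.cvtColor(p,cv2.COLOR_RGB2HSV)
def rect(n,m,z):
    k,l,s,_=cv2.connectedComponentsWithStats(m.astype(np.uint8)); j=1+np.argmax(s[1:,4]); v,u=np.nonzero(l==j)
    P=np.array([onplane((a,b),i,z) for a,b in zip(u,v)],np.float32); print(n,s[j],cv2.minAreaRect(P),np.median(d[v,u]))
m=np.zeros(d.shape,bool); m[310:352,400:455]=1
rect("mat",m&(p.max(2)<60) ,.004)
m0=m&(hsv[...,1]>110)&(hsv[...,2]>90); rect("mallet red",m0,.04)
m=np.zeros(d.shape,bool); m[205:230,233:276]=1
rect("module",m&(hsv[...,1]>70)&(hsv[...,2]>130)&(hsv[...,0]<30),.05)
E
```

```text
bed UR,LR,LL [0.7043 0.0805]
bed UR,LR,LL [0.5868 0.0851]
bed UR,LR,LL [0.5924 0.232 ]
stop UL top [0.7046 0.2251]
module top c [0.6877 0.1792]
module top c [0.6845 0.0944]
module top c [0.6446 0.0943]
module top c [0.6521 0.1788]
mat [ 0.4496 -0.2112]
mat [ 0.4425 -0.3301]
mat [ 0.359  -0.3257]
mat [ 0.3659 -0.2066]
mallet handle top [ 0.4163 -0.2507]
mallet handle top [ 0.4165 -0.283 ]
mallet handle top [ 0.3953 -0.2806]
mallet handle top [ 0.3952 -0.25  ]
wedge butt top [0.633  0.0609]
wedge butt top [0.6096 0.0605]
case [ 0.615  -0.1042]
case [ 0.5792 -0.3057]
case [ 0.463  -0.2978]
case [ 0.4794 -0.0948]
vice [0.5418 0.1891]
vice [0.562  0.0108]
vice [ 0.4879 -0.0007]
vice [0.4689 0.1822]
spool [ 0.4031 -0.0106]
wrench [0.7581 0.2123]
wrench [0.7705 0.0684]
mat [ 400  312   51   38 1354] ((0.4048451781272888, -0.2674815058708191), (0.11746326833963394, 0.08363994210958481), 86.93054962158203) 1.2186837
mallet red [421 322  21  16 207] ((0.4058290719985962, -0.273929238319397), (0.045687831938266754, 0.034136030822992325), 88.1467056274414) 1.1814443
module [236 209  36  14 438] ((0.6702426075935364, 0.13812196254730225), (0.031630661338567734, 0.08304879069328308), 0.19447222352027893) 1.2268491
```

```bash
cat >> h.py <<'E'
th=-0.038
O=np.array([.6476,.145])
def cl(x,y): # clamp mm -> world
    c,s=np.cos(th),np.sin(th); return O+np.array([c*x-s*y,s*x+c*y])/1000
def toc(w):
    c,s=np.cos(th),np.sin(th); d=(np.asarray(w)[:2]-O)*1000; return np.array([c*d[0]+s*d[1],-s*d[0]+c*d[1]])
E
python3 - <<'E'
from h import *
print(np.round(sensors.current_tool_rot(),2))
for yaw in (np.pi/2+th,-np.pi/2+th):
    for P in ([*cl(22,-85),.2],[*cl(-23,-140),.08],[.405,-.267,.06],[.405,-.267,.25]):
        q=r.inverse_kinematics(P,down(yaw)); print(round(yaw,2),None if q is None else np.round(q,2))
R=down(np.pi/2+th)
q=r.inverse_kinematics([*cl(22,-85),.2],R)
try: r.movep([*cl(22,-85),.22],R)
except r.PlanningError as e: print(e); R=down(-np.pi/2+th); r.movep([*cl(22,-85),.22],R)
i=optics.camera_info("wrist"); print(i); p,d=optics.capture("wrist"); cv2.imwrite("pics/w1.png",p[:,:,::-1]); np.savez("w1.npz",p=p,d=d,**i)
print(sensors.current_time(),sensors.current_tcp_pos())
E
```

```text
[[-0.94  0.35  0.  ]
 [ 0.35  0.94 -0.  ]
 [-0.    0.   -1.  ]]
1.53 [-0.46  0.39  0.44  1.45 -0.17  1.34  1.52]
1.53 [-0.46  0.39  0.5   1.71 -0.21  1.09  1.64]
1.53 [ 0.77  0.13 -0.26  2.03  0.04  0.98  2.03]
1.53 [-0.04 -0.07  0.54  1.82  0.04  1.38  2.03]
-1.61 [-0.58  0.41  0.61  1.45 -0.24  1.35 -1.57]
-1.61 [-0.58  0.42  0.66  1.72 -0.28  1.1  -1.44]
-1.61 [-0.58  0.26  1.23  2.07 -0.3   1.01 -0.8 ]
-1.61 [ 0.67 -0.04 -0.14  1.8  -0.01  1.38 -1.08]
{'K': array([[371.64829954,   0.        , 315.57152584],
       [  0.        , 371.64829954, 242.50610766],
       [  0.        ,   0.        ,   1.        ]]), 'position': array([0.59720765, 0.06357584, 0.38111732]), 'orientation': array([[ 0.03621309,  0.96634753,  0.25467834],
       [ 0.99934109, -0.03564205, -0.00685818],
       [ 0.00244987,  0.25475889, -0.9670015 ]])}
3.7417 [0.66620686 0.06079225 0.21988615]
```

View pics/w1.png

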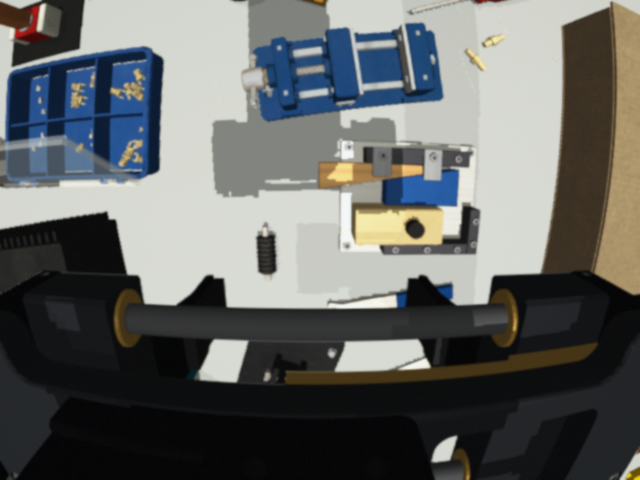

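Run:
```python
from h import *
D=np.load("w1.npz"); i={k:D[k] for k in("K","position","orientation")}
for n,uv,z in [("bed -58,-62",(342,142),.008),("bed 58,-62",(341,252),.008),("bed -58,84",(475.5,147),.008),("butt top far",(318,163.5),.032),("butt top near",(317.5,187),.032),("mod rear",(355,205),.05),("mod rear",(354,244),.05),("mod front",(442,206),.05),("mod front",(442,245),.05)]:
    w=onplane(uv,i,z,True); print(n,np.round(w,4),np.round(toc(w),1))
# reprojected overlay zoom
p=D["p"][:,:,::-1].copy()
for x,y,z in [(-58,-62,8),(58,-62,8),(-58,84,8),(58,84,8),(42,-20,32),(42,70,32),(-10.5,-85.5,32),(-35.5,-85.5,32)]:
    u=proj([*cl(x,y),z/1000],i,True); cv2.circle(p,tuple(int(round(a*8)) for a in u),8,(0,0,255),-1,shift=3)
cv2.imwrite("pics/w1o.png",cv2.resize(p[125:270,300:490],None,fx=4,fy=4,interpolation=cv2.INTER_CUBIC))
```

```text
bed -58,-62 [0.5932 0.0909] [-52.3 -56.1]
bed 58,-62 [0.7067 0.0872] [ 61.3 -55.5]
bed -58,84 [0.5973 0.2338] [-53.6  86.8]
butt top far [0.613  0.0661] [-31.5 -80.1]
butt top near [0.6352 0.0649] [ -9.3 -80.5]
mod rear [0.6507 0.0981] [  4.9 -46.7]
mod rear [0.6872 0.0967] [ 41.4 -46.7]
mod front [0.6534 0.1809] [ 4.4 36.1]
mod front [0.6914 0.1826] [42.3 39.2]
```

View pics/w1o.png

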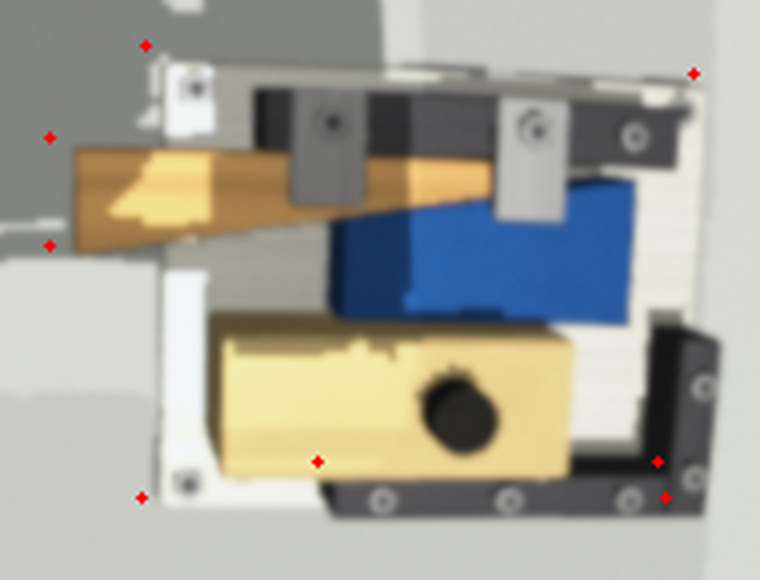

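```bash
sed -i 's/^th=.*/th=-0.034/; s/^O=.*/O=np.array([.6500,.1480])/' h.py
cat > push.py <<'E'
from h import *
R=sensors.current_tool_rot(); R=down(np.arctan2(R[1,1],R[0,1]))
r.grip(0.0,20)
X=22
r.move_l([*cl(X,-88),.10],R,.25); r.move_l([*cl(X,-88),.025],R,.15)
f0=sensors.current_wrist_force(); print("f0",f0)
y=-68; contact=None
r.move_l([*cl(X,y),.025],R,.08)
while y<0:
    s=1.0 if y>-33 else 3.0
    y+=s; r.move_l([*cl(X,y),.025],R,.05)
    f=sensors.current_wrist_force()-f0; print(y,np.round(f,1),np.round(toc(sensors.current_tcp_pos()),1))
    if f[1]<-10: break
print(sensors.current_time())
E
python3 push.py
```

```text
f0 [ 0.66813132 -0.17698826  0.12491941]
-65.0 [-0.5  0.3 -0.4] [ 22. -65.]
-62.0 [-1.9  0.2 -0.4] [ 21.9 -61.8]
-59.0 [-0.6 -0.5  0.7] [ 22.  -59.2]
-56.0 [-0.8 -2.  -0. ] [ 22.  -56.3]
-53.0 [-1.3 -0.  -0.2] [ 22.  -52.6]
-50.0 [-1.5  0.1 -0.3] [ 22.  -49.3]
-47.0 [-0.6 -0.6 -0.6] [ 22.  -46.4]
-44.0 [-1.4 -0.4 -0.7] [ 22.  -43.4]
-41.0 [-1.2 -0.7 -0.7] [ 21.9 -40.4]
-38.0 [-0.6 -0.6 -1.2] [ 22.  -37.5]
-35.0 [-0.7 -0.9 -0.2] [ 22.  -34.5]
-32.0 [-0.5 -0.3 -0.5] [ 22.  -31.5]
-31.0 [-0.3 -0.8  0.1] [ 22. -31.]
-30.0 [-1.1 -1.2 -1.7] [ 22.  -30.1]
-29.0 [-0.5 -2.6 -0.2] [ 22.  -28.9]
-28.0 [-0.4 -1.1 -0.5] [ 22.  -27.8]
-27.0 [-1.1 -1.5 -1. ] [ 22.  -26.8]
-26.0 [-1.7 -1.2 -0.2] [ 22.  -25.8]
-25.0 [ 0.1 -1.7 -1.3] [ 22.  -24.9]
-24.0 [-0.3 -3.3 -0. ] [ 22.  -24.8]
-23.0 [-1.7 -4.7  0.2] [ 22.  -24.8]
-22.0 [-1.6 -6.1  1.6] [ 22.  -24.7]
-21.0 [-2.1 -7.3  1. ] [ 22.  -24.8]
-20.0 [-0.9 -9.4  1.3] [ 22.  -24.7]
-19.0 [ -3.3 -10.2   1.7] [ 22.  -24.7]
13.2
```

Run:
```python
from h import *
R=sensors.current_tool_rot(); R=down(np.arctan2(R[1,1],R[0,1]))
r.move_l([*cl(22,-60),.025],R,.12); r.move_l([*cl(22,-75),.25],R,.25)
i=optics.camera_info("wrist"); p,d=optics.capture("wrist"); cv2.imwrite("pics/w2.png",p[:,:,::-1]); np.savez("w2.npz",p=p,d=d,**i)
r.grip(.08)
r.movep([.41,-.267,.26],down(np.pi/2-.045))
i=optics.camera_info("wrist"); p3,d=optics.capture("wrist"); np.savez("w3.npz",p=p3,d=d,**i)
print(np.round(sensors.current_joints(),2),sensors.current_time(),sensors.current_tcp_pos())
print(optics.search_frame("mallet","wrist")[:2],optics.search_frame("mat","wrist")[:2])
a=cv2.resize(p[120:280,290:490],(750,600)); cv2.imwrite("pics/w2.png",a[:,:,::-1]); cv2.imwrite("pics/w3.png",p3[:,:,::-1])
```

```text
[-0.28 -0.09  0.76  1.8   0.06  1.4   2.  ] 17.85 [ 0.41127211 -0.26586845  0.26004514]
[{'extent': [287.1, 190.6, 341.6, 237.7], 'score': 0.95}] [{'extent': [260.8, 166.6, 368.1, 240.4], 'score': 0.84}]
```

View pics/w2.png

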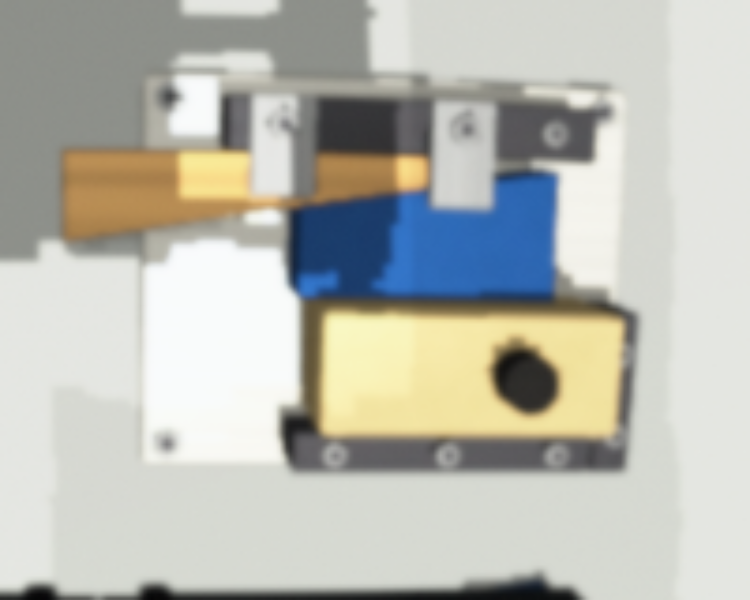

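View pics/w3.png

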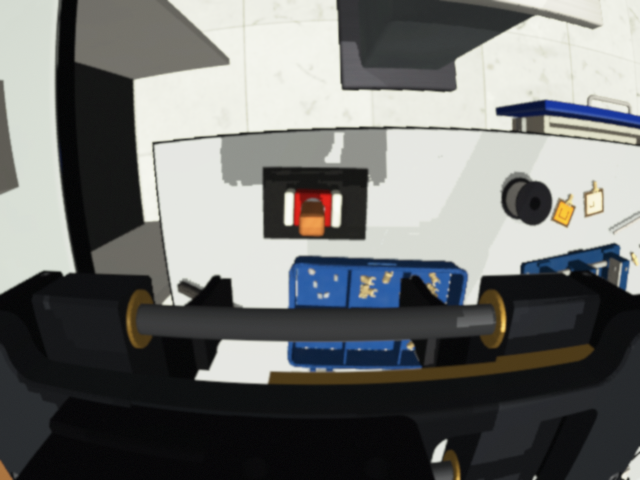

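Run:
```python
from h import *
D=np.load("w3.npz"); i={k:D[k] for k in("K","position","orientation")}; p=D["p"]
for uv in [(264,168),(368,168),(366,239.5),(263,238)]: print("mat",np.round(onplane(uv,i,.004,True),4))
def rect(n,m,z):
    k,l,s,_=cv2.connectedComponentsWithStats(m.astype(np.uint8)); j=1+np.argmax(s[1:,4]); v,u=np.nonzero(l==j)
    P=np.array([onplane((a,b),i,z,True) for a,b in zip(u,v)],np.float32); print(n,s[j],cv2.minAreaRect(P))
m=np.zeros(p.shape[:2],bool); m[168:240,264:368]=1
q=p.astype(int)
rect("dark mat",m&(q.max(2)<70),.004)
rect("head",m&((q.min(2)>150)|((q[...,0]>120)&(q[...,1]<60)))&(np.arange(480)[:,None]<230),.04)
rect("toporange",m&(q[...,0]>140)&(q[...,1]>70)&(q[...,1]<170),.116)
a=cv2.resize(p[160:245,255:375],None,fx=6,fy=6,interpolation=cv2.INTER_CUBIC); cv2.imwrite("pics/w3c.png",a[:,:,::-1])
```

```text
mat [ 0.3633 -0.3209]
mat [ 0.3683 -0.204 ]
mat [ 0.4512 -0.2077]
mat [ 0.4442 -0.3276]
dark mat [ 264  168  104   71 4800] ((0.4058448076248169, -0.2654692232608795), (0.1167958676815033, 0.08152317255735397), 86.49845123291016)
head [294 193  37  34 474] ((0.40726324915885925, -0.2684057056903839), (0.03732011094689369, 0.033966924995183945), 85.56478118896484)
toporange [299 216  26  20 465] ((0.4078931212425232, -0.268314927816391), (0.020995454862713814, 0.016343696042895317), 87.51946258544922)
```

View pics/w3c.png

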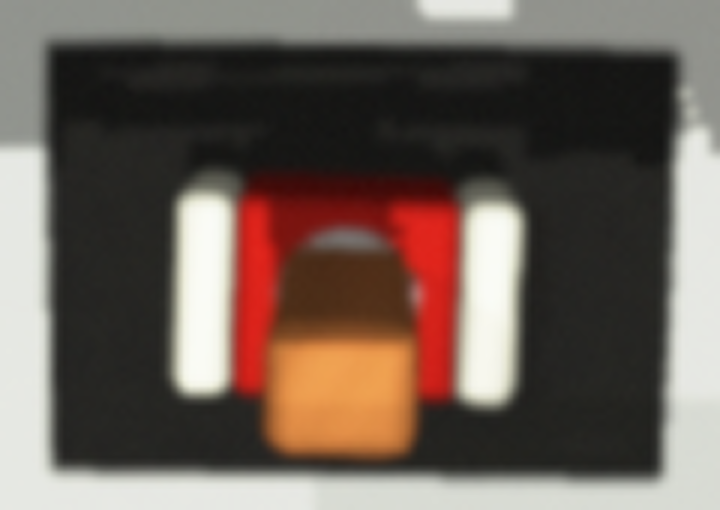

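Run:
```python
from h import *
Y=np.pi/2-.056; R=down(Y)
r.move_l([.407,-.267,.16],R,.25); r.move_l([.407,-.267,.055],R,.12)
f0=sensors.current_wrist_force()
r.grip(.03,10); print(np.round(sensors.current_wrist_force()-f0,1),sensors.current_gripper_force())
r.grip(.0,55); print(np.round(sensors.current_wrist_force()-f0,1),sensors.current_gripper_force(),sensors.current_finger_gap(),sensors.current_tcp_pos())
np.save("grasp.npy",sensors.current_tcp_pos())
r.move_l([.407,-.267,.17],R,.15)
print("lift",np.round(sensors.current_wrist_force()-f0,2),sensors.current_finger_gap())
r.move_l([.42,-.03,.17],R,.3)
R=down(np.pi/2+th)
r.move_l([*cl(-23,-150),.17],R,.3)
r.move_l([*cl(-23,-150),.0625],R,.2)
r.pause(.2)
i=optics.camera_info("wrist"); p,d=optics.capture("wrist"); np.savez("w4.npz",p=p,d=d,**i); cv2.imwrite("pics/w4.png",p[:,:,::-1])
print(optics.search_frame("wedge","wrist")[:2],sensors.current_time(),sensors.current_tcp_pos(),np.round(sensors.current_joints(),2))
```

```text
[-1.1  0.3 -0.9] 0.0
[-1.2 -1.7 -0.5] 54.99731998890638 0.021807092555258974 [ 0.40708038 -0.26756275  0.05514224]
lift [-1.17 -0.38 -3.05] 0.02184425144114444
[{'extent': [420.7, 241.2, 572.7, 280.5], 'score': 0.69}, {'extent': [501.7, 248.1, 607.0, 299.5], 'score': 0.53}] 24.6083 [ 0.62268882 -0.00108206  0.06371765] [-0.42  0.41  0.46  1.72 -0.2   1.06  1.65]
```

View pics/w4.png

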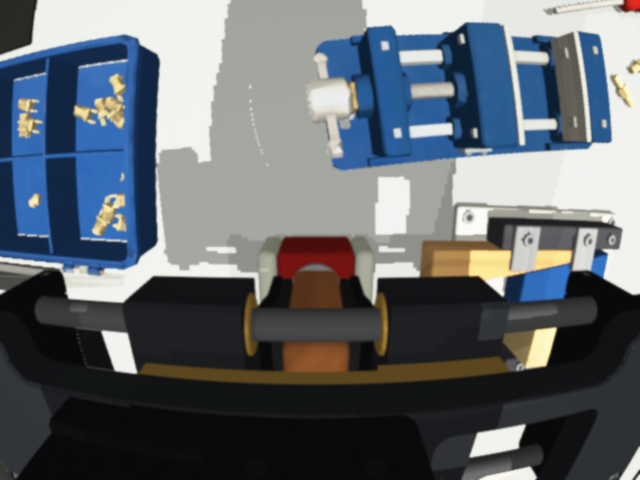

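Run:
```python
from h import *
D=np.load("w4.npz"); i={k:D[k] for k in("K","position","orientation")}
for n,uv,z in [("wedge near corner",(421.5,242),.032),("head near right",(376,240),.0475),("head near left",(259,240),.0475),("head near left low?",(272,237),.0475),("bed corner",(455,206),.008)]:
    w=onplane(uv,i,z,True); print(n,np.round(w,4),np.round(toc(w),1))
print(toc(sensors.current_tcp_pos()))
```

```text
wedge near corner [0.607  0.0588] [-40.  -90.6]
head near right [0.6008 0.0305] [ -45.1 -119.1]
head near left [ 0.5988 -0.0279] [ -45.2 -177.5]
head near left low? [ 0.5975 -0.0212] [ -46.7 -170.9]
bed corner [0.5912 0.0874] [-56.7 -62.6]
[ -22.22758    -149.92430163]
```

```bash
cat > blow.py <<'E'
from h import *
import sys
R=down(np.pi/2+th); B=-150; Z=.0625
def butt(name=None):
    i=optics.camera_info("wrist"); p,d=optics.capture("wrist")
    if name: cv2.imwrite(name,p[:,:,::-1])
    s=p[...,0].astype(float)-p[...,2]; es=[]
    for v in range(248,270):
        a=s[v,385:520]; k=np.nonzero((a[:-1]<45)&(a[1:]>=45))[0]
        if len(k): k=k[0]; es.append((385+k+(45-a[k])/(a[k+1]-a[k]),v))
    es=np.array(es); u=np.median(es[:,0]); v=np.median(es[:,1])
    return toc(onplane((u,v),i,.032,True))[1]-toc(sensors.current_tcp_pos())[1]+B   # butt y relative to home
def blow(b,over,speed):
    c=b-30   # TCP y at contact (head half length)
    r.move_l([*cl(-23,c-28),Z],R,.15)
    r.move_l([*cl(-23,c+over),Z],R,speed)
    f=sensors.current_wrist_force(); t=toc(sensors.current_tcp_pos())
    r.move_l([*cl(-23,c-20),Z],R,.2)
    r.move_l([*cl(-23,B),Z],R,.25); r.pause(.15)
    return f,t
if __name__=="__main__":
    b=butt(); print("start",b)
    for a in sys.argv[1:]:
        o,s=map(float,a.split(",")); f,t=blow(b,o,s); b2=butt(); print(o,s,"butt",round(b2,2),"moved",round(b2-b,2),"f",np.round(f,1),"tcp",np.round(t,1)); b=b2
    print(sensors.current_time(),sensors.current_finger_gap())
E
python3 blow.py 5,.15
```

```text
start -90.04940585344433
5.0 0.15 butt -87.91 moved 2.14 f [ 0.5  0.1 -2.3] tcp [ -23.1 -114.4]
26.0 0.021521538212649106
```

```bash
sed -i 's/c=b-30 .*/c=b-26.7/' blow.py; python3 blow.py 6,.2 6,.25
```

```text
start -87.87109937349734
6.0 0.2 butt -82.58 moved 5.29 f [ 0.6 -0.7 -2. ] tcp [ -23.  -107.6]
6.0 0.25 butt -77.75 moved 4.82 f [ 0.7 -0.4 -2.7] tcp [ -23.  -102.3]
28.6167 0.021615687655052188
```

```bash
python3 blow.py 6,.25 6,.25 6,.25
```

```text
start -77.62803020027347
6.0 0.25 butt -73.36 moved 4.27 f [-1.  -0.5 -2.4] tcp [-23.  -97.7]
6.0 0.25 butt -69.47 moved 3.89 f [-0.3 -0.2 -2.4] tcp [-23.  -93.3]
6.0 0.25 butt -68.7 moved 0.77 f [ 0.8  0.5 -2.4] tcp [-22.9 -90.2]
32.6583 0.02198366859239258
```

Run:
```python
from blow import *
print(butt("pics/w5.png"), toc(sensors.current_tcp_pos()))
```

```text
-68.54841697986588 [ -23.06860031 -148.56326582]
```

View pics/w5.png

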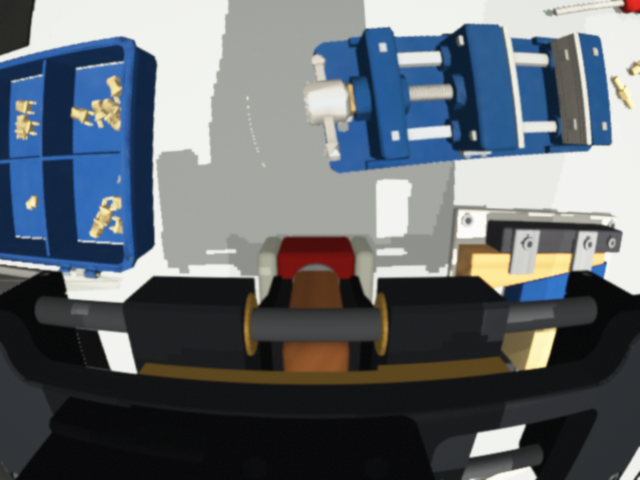

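Run:
```python
from blow import *
b=np.mean([butt() for _ in range(3)])
for s,o in [(.25,6),(.3,8)]:
    f,t=blow(-64.3,o,s); b2=np.mean([butt() for _ in range(3)]); print("butt",round(b2,2),"moved",round(b2-b,2),"f",np.round(f,1),"tcp",np.round(t,1)); b=b2
print(sensors.current_time(),sensors.current_finger_gap())
```

```text
butt -68.56 moved -0.3 f [-0.  -4.3 -0.5] tcp [-22.4 -88. ]
butt -68.54 moved 0.02 f [ 0.2 -6.4 -1.5] tcp [-22.2 -87.7]
35.9167 0.021499363470083303
```

Run:
```python
from h import *
R=down(np.pi/2+th); g=np.load("grasp.npy")
r.move_l([*cl(-23,-150),.17],R,.25)
R=down(np.pi/2-.056)
r.move_l([.42,-.03,.17],R,.3); r.move_l([g[0],g[1],.17],R,.3); r.move_l([g[0],g[1],.062],R,.12); r.pause(.3)
f0=sensors.current_wrist_force(); z=.062
while z>.048:
    z-=.001; r.move_l([g[0],g[1],z],R,.03); f=sensors.current_wrist_force()-f0
    if f[2]>3: break
print("z",z,sensors.current_tcp_pos()[2],np.round(f,1))
r.grip(.03); r.pause(.3); r.grip(.08); r.pause(.3)
r.move_l([g[0],g[1],.27],R,.15)
i=optics.camera_info("wrist"); p3,d=optics.capture("wrist")
r.set_joints([-1.199,0.321,-0.07,1.45,0.023,1.371,-0.057]) 
p,d=optics.capture("top"); q,_=optics.capture("scene")
a=np.zeros((600,790,3),np.uint8); a[:300,:395]=cv2.resize(p3[140:260,240:398],(395,300)); a[:300,395:]=cv2.resize(p[180:270,200:318],(395,300)); a[300:,:395]=cv2.resize(q[300:410,310:455],(395,300)); a[300:,395:]=cv2.resize(q[190:280,250:368],(395,300))
cv2.imwrite("pics/end.png",a[:,:,::-1]); print(sensors.current_time())
```

```text
z 0.05399999999999999 0.05512519682609186 [-4.6  2.3 11.1]
48.65
```

View pics/end.png

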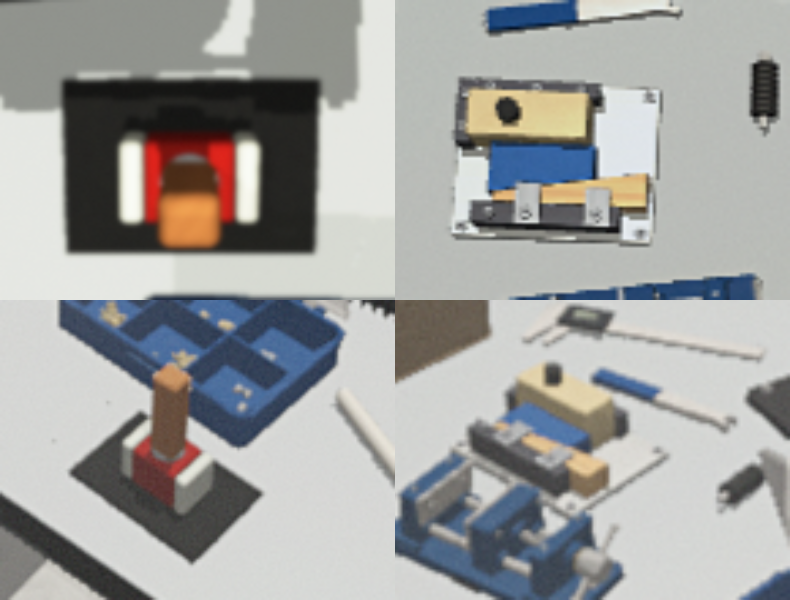

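The mallet stands upright in the middle of its mat. The module is butted against the stop, the jaw presses on it, and the wedge is home. The bystanders have not moved.

```bash
python3 -c "
from station import ticket
print(ticket.finish_job())"
```

```text
the job is handed in; nothing more can be done
None
```

The job is handed in at about 49 s: the module is butted on the stop, the last two of eight mallet blows no longer moved the wedge, and the mallet stands upright on its mat with the bystanders still in place.

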